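Start the colour-mixing station

ROBOT

A 6-joint arm with a two-finger parallel gripper is mounted at the origin on the work surface. World frame = base frame: x ahead of the robot, y to its left, z up, the work surface at z = 0. Lengths are in m, angles in rad, forces in N, time in s.
With the tool pointing down it reaches from about 0.275 to 0.75 m from the base axis. Payload 10.2 kg.
Tool frame: the origin (TCP) lies at the very end of the fingers, on their centre line; the grasp point (between the pads) lies 19 mm behind it; z points along the fingers, x is the direction in which the jaws open and shut, and the axes are right-handed (so a half turn about z gives the same grasp; the last joint's range is limited). The gripper opens to 88 mm and grips with 3 to 60 N. Pads are 18 mm wide; open, the fingers measure 123 mm over their backs; the gripper's body (75 mm by 187 mm) begins 45 mm behind the grasp point.
Start: joints at [1.102, 0.313, 1.498, -0, 1.331, -0.223], TCP at [0.128, 0.509, 0.213] pointing down, gripper open.
Joint ranges: [-2.94, 2.94], [-0.97, 2.17], [0.19, 2.56], [-1.23, 4.37], [0.02, 3.11], [-2.88, 2.88]. Speed limits (rad/s): [2.39, 2.39, 3.01, 3.14, 3.14, 3.14].

INTERFACE

Orientations are given as a rotation vector (axis times angle).
In Python, from bench import env gives the robot as it stands.
- The arm moves only by the tool apply_moves, never from a script. Its argument "moves" is a list that holds one entry, the list of rows, each a list of 7 numbers: the turn, a rotation vector about the tool's x, y, z in degrees, then the shift along the tool's x, y, z in cm, then the opening, from 0 (shut) to 1 (fully open). A call has 1 to 12 rows; each row is the pose to reach, as a shift and turn from the pose commanded when the call began, along the tool's axes at that moment; what a row does not reach only later rows make up. A row lasts 1/8 s, in which the tool goes at most 62.5 mm and 10.7 degrees, less where a joint would pass 70% of its speed; a pose out of reach is approached as far as the arm can. A call with a gripper value outside its range is refused whole. The fingers move at their own pace and stop on an object; "squeeze" is the grip in N (left out, the last holds). Time passes only in rows, so rows that repeat a pose let the fingers close. It gives the time, the measured TCP pose, the force and the opening at its end, in the units of the state.
- env.get_state(): the state, without advancing time (a new reading comes with each control period).
- env.get_image(name): name is "scene" or "top" or "wrist"; returns the picture (400x640x3 uint8, red, green, blue); there is no depth.
- env.calibration(name): a dict with "K" (3x3 intrinsics, pixels), "rvec" (rotation vector, rad) and "tvec" (3), from world to camera coordinates, as OpenCV has them. Camera axes: x right, y down, z forward; pixel columns grow to the right and rows downward; lengths in m; the calibration is good to about 2 mm. A picture is of the moment at which its call begins: read the wrist's pose just before it. calibration takes no time and is no camera call; for the wrist camera it gives the pose at the moment of the call.
- env.finish_job(): hands the job in, once; it reports no verdict.
Trained networks look in the newest picture that a camera, given by its name, has taken for a name from the list of things; names that differ only in an ending like _2 or _b are one class to them, and where a whole thing is asked for, a point or a joint stands for the part that bears it (a point fixed in the world has none). Each returns a list of dicts, best first, with "p" (0 to 1); they miss things now and then, are a little off and sometimes report something else, mostly with a low value. They report only what shows in the picture. A call takes as long as a camera call. They do not tell look-alikes from the thing itself.
- env.search_frame(name, camera): "location" ([column, row] in pixels, amid what is visible of it).
- env.spot_point(name, camera): "location" ([column, row] in pixels: a listed point, or the origin of a listed thing).
The state is a dict: "clock": time; "q": joint angles; "qvel": joint speeds; "tau": joint torques, N m; "ee_pos": TCP position; "ee_rot": TCP orientation; "contact_force": force on the tool from outside, world axes, zero at the start; "wrist_torque": the same for the moment, N m; "grip_width": opening from 0.0 (shut) to 1.0 (fully open).
Only numpy, scipy, OpenCV 4.12 (cv2) and the standard library are available. Lean on these libraries where they do the work, as an engineer would, in place of code of your own. Each camera call takes 0.05 s, during which the arm holds its last target.

TASK

Start up the colour-mixing station by pressing its three switches in this order: first push down the raised far half of the big rocker on the power box, then push the round button on the jar shaker fully in, and last push the square key on the viewing light box fully in. Each switch stays where it is pushed; go on to the next only when the one before is fully down. Press only: leave the three units and everything standing on and between them where they are, and pick nothing up.

Things in the scene. Friction and masses are not known exactly. Their poses are not given: they have to be found in the camera images.
- power_box: Grey box with a 50 mm high deck, two round white-rimmed sockets at its far side and one big black rocker nearer the robot. Loose, standing on rubber feet on the table. Origin: centre of its underside; z up, -x is its front edge, which faces the robot within about 0.4 rad; 160 mm (x) by 140 mm (y).
- rocker_far (a point): Where to press: middle of the top face of the rocker's far half (farther from the robot), 20 mm from the pivot line, which is 57 mm above the table and 28 mm in front of the box's centre. The point starts about 64 mm above the table and ends 57 mm above it, the far half then level. The black rocker is 68 mm long (box x), 34 mm wide, a shallow V of two flat halves.
- rocker (a joint): Angle of the rocker in rad: 0 to 0.04 at the start (off: near half about level, far half sloping up); 0.36 with the far half fully down and the near half up (on). About 3 N at rocker_far moves it; it stays where it is left.
- shaker: White box with a 50 mm high deck; at its far side a dark round platform, 84 mm across, top 58 mm above the table, carries the sample jar; one round black button nearer the robot. Loose, standing on rubber feet on the table. Origin: centre of its underside; z up, -x is its front edge, which faces the robot within about 0.4 rad; 160 mm (x) by 140 mm (y).
- button_top (a point): Centre of the top of the shaker's round black button, 30 mm across, 48 mm in front of the shaker's centre. It starts about 62 mm above the table (12 mm above the deck) and goes straight down by 8 mm; about 3 N moves it, and it stays where it is left.
- button (a joint): Travel of the round button in m: 0 to 0.001 at the start (out), 0.008 fully in.
- light_box: Metal box with a 40 mm high deck; at its far side a white window (88 by 124 mm), on which the small tub stands; one square black key nearer the robot. Loose, standing on rubber feet on the table. Origin: centre of its underside; z up, -x is its front edge, which faces the robot within about 0.4 rad; 160 mm (x) by 140 mm (y).
- key_top (a point): Centre of the top of the light box's square black key, 28 by 28 mm, 48 mm in front of the box's centre. It starts about 52 mm above the table (12 mm above the deck) and goes straight down by 8 mm; about 3 N moves it, and it stays where it is left.
- key (a joint): Travel of the square key in m: 0 to 0.001 at the start (out), 0.008 fully in.
- sample_jar: Closed amber jar, 48 mm across, 50 mm high, on the shaker's platform. Bystander, loose; leave it where it is. Origin: centre of its underside.
- tub: Orange lidded tub, 56 mm across, 40 mm high, on the window of the light box. Bystander, loose; leave it where it is. Origin: centre of its underside.
- pot_left: Green paint pot, 34 mm across, 45 mm high, between the left and the middle unit. Bystander, loose; leave it where it is. Origin: centre of its underside.
- pot_right: Yellow paint pot, 34 mm across, 45 mm high, between the right and the middle unit. Bystander, loose; leave it where it is. Origin: centre of its underside.
- jug: Clear jug with a handle, about 96 mm across and 125 mm high, beyond the units. Bystander, loose; leave it where it is. Origin: centre of its underside.
- tumbler: Glass tumbler, 72 mm across, 90 mm high, beyond the units. Bystander, loose; leave it where it is. Origin: centre of its underside.
- pen_case: Black pen case, 60 by 160 by 35 mm, lying beyond the units. Bystander, loose; leave it where it is. Origin: centre of its underside.
Not all that is in view belongs to the job. What is shaped like the power_box but blue is not meant. Leave any red look-alike of the shaker alone.

How it is judged:
By the outcome, as a careful person would: the job done as asked, in the order asked, and still so for the second after the job is handed in, with the robot touching nothing.
It also fails if it takes over 40 s, if anything falls off the work surface, if the arm or the gripper's body presses on something with over 40 N, if the wrist force passes 120 N, or if a joint passes its speed limit or range.

## Working session

There is one attempt and no reset: what is moved stays moved. The work goes in short steps, Python scripts to look and compute and a tool call to move; the robot and the scene stay as the last step left them, time stands still between calls to the robot, and variables do not carry over. Pictures are saved under pics/ and viewed, and the job is handed in when it is done.

Besides the shell and the picture viewer there is one more tool, called as name(argument=value, ...) on one line, values as JSON. apply_moves: Moves the arm, as the interface text tells. Its arguments: {"type":"object","properties":{"moves":{"type":"array","items":{"type":"array","items":{"type":"array","items":{"type":"number"}}}},"squeeze":{"type":"number"}},"required":["moves"]}

```bash
mkdir -p pics; ls; cat > h.py <<'E'
from bench import env
import numpy as np, cv2
def save(n,f,crop=None,s=1):
    im=env.get_image(n)[:,:,::-1]
    if crop: a,b,c,d=crop; im=im[b:d,a:c]
    im=cv2.resize(im,None,fx=s,fy=s,interpolation=cv2.INTER_CUBIC); cv2.imwrite('pics/'+f,im)
def ray(n,uv,z):
    c=env.calibration(n);K=np.array(c['K']);R=cv2.Rodrigues(np.array(c['rvec'],float))[0];t=np.array(c['tvec'],float).ravel()
    d=R.T@np.linalg.solve(K,[uv[0],uv[1],1.]);o=-R.T@t
    return o+d*(z-o[2])/d[2]
def proj(n,P):
    c=env.calibration(n)
    return cv2.projectPoints(np.array(P,float).reshape(-1,3),np.array(c['rvec'],float),np.array(c['tvec'],float),np.array(c['K'],float),None)[0].reshape(-1,2)
E
python3 - <<'E'
from h import *
save('top','t0.png');save('scene','s0.png')
for cam in ('top','scene'):
  for n,z in (('rocker_far',.064),('button_top',.062),('key_top',.052),('power_box',0),('shaker',0),('light_box',0)):
    for d in env.spot_point(n,cam)[:4]:
        print(cam,n,round(d['p'],2),np.round(d['location'],1),np.round(ray(cam,d['location'],z),4))
print(env.get_state())
E
```

```text
pics
top rocker_far 0.68 [375.2 196.2] [ 0.5654 -0.3282  0.064 ]
top rocker_far 0.65 [380.  271.4] [ 0.324  -0.3455  0.064 ]
top rocker_far 0.59 [466.4 267.7] [ 0.3428 -0.6232  0.064 ]
top button_top 0.51 [198.2 286.2] [0.2636 0.2245 0.062 ]
top button_top 0.4 [181.8 213.8] [0.4894 0.2922 0.062 ]
top key_top 0.46 [281.9 222.3] [ 0.4723 -0.0275  0.052 ]
top power_box 0.94 [369.5 198.4] [ 0.5677 -0.3192  0.    ]
top power_box 0.69 [379.  270.4] [ 0.3252 -0.3536  0.    ]
top power_box 0.63 [458.7 267.2] [ 0.3427 -0.6229  0.    ]
top shaker 0.96 [184.9 202.3] [0.5351 0.3058 0.    ]
top shaker 0.89 [191.5 278. ] [0.2845 0.2658 0.    ]
top light_box 0.72 [282.3 213.3] [ 0.5075 -0.0235  0.    ]
top light_box 0.16 [189.2 199. ] [0.5468 0.2922 0.    ]
scene rocker_far 0.9 [131.1 230.1] [ 0.341 -0.621  0.064]
scene rocker_far 0.85 [270.7 239.6] [ 0.5582 -0.3296  0.064 ]
scene rocker_far 0.73 [229.  186.1] [ 0.3265 -0.3455  0.064 ]
scene button_top 0.54 [431.4 144.9] [0.496  0.2841 0.062 ]
scene button_top 0.41 [374.8 113.5] [0.2623 0.2328 0.062 ]
scene key_top 0.49 [349.1 179.1] [ 0.4758 -0.02
[... 437 characters left out ...]
ox 0.52 [344.8 241.2] [ 0.6268 -0.1437  0.    ]
{'clock': 0.7, 'q': array([ 1.10160786e+00,  3.12925327e-01,  1.49773110e+00, -3.70293121e-05,
        1.33097333e+00, -2.23426858e-01]), 'qvel': array([ 0.00081331, -0.00179787,  0.00120547,  0.00161377,  0.0011468 ,
        0.00031509]), 'tau': array([-1.08828634e-03, -4.02046859e+01, -2.52390039e+01,  6.93873991e-02,
        3.19966720e-02, -3.56626310e-05]), 'ee_pos': array([0.12776457, 0.50921487, 0.21289549]), 'ee_rot': array([ 2.47693048e+00,  1.93238612e+00, -2.87302846e-05]), 'contact_force': array([ 0.82806983, -0.30464134,  0.08939133]), 'wrist_torque': array([ 0.02259684, -0.00477747, -0.06689576]), 'grip_width': 0.9989912853164168}
```

View pics/t0.png

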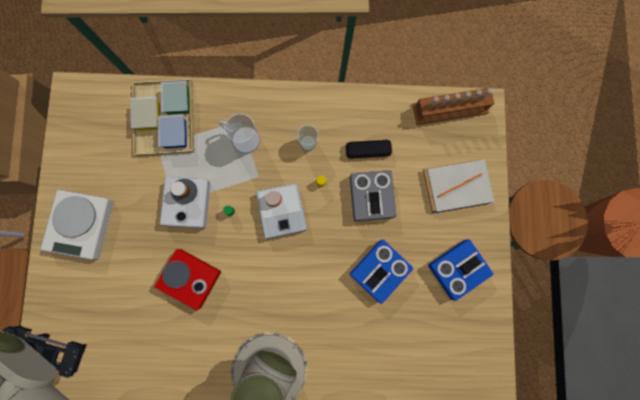

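View pics/s0.png

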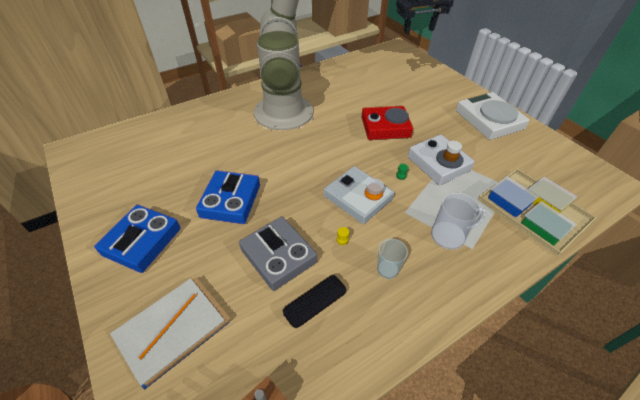

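The grey power box is at top (373,196). Its look-alikes are the blue boxes at (381,271) and (461,269). The white shaker with the amber jar is at (185,203), against the red one at (188,279) and a kitchen scale at (76,225). The light box is at (281,211). Next I'll confirm these in enlarged crops and get the yaws.

```bash
python3 - <<'E'
from h import *
im=env.get_image('top')[:,:,::-1]; sc=env.get_image('scene')[:,:,::-1]
f=lambda i,x,y,w,h,s:cv2.resize(i[y:y+h,x:x+w],None,fx=s,fy=s,interpolation=cv2.INTER_CUBIC)
a=np.hstack([f(im,x,y,64,70,4) for x,y in ((154,165),(250,175),(342,162))])
b=np.hstack([f(sc,x,y,100,90,2.56) for x,y in ((395,120),(310,150),(230,200))])
cv2.imwrite('pics/c1.png',np.vstack([a,b]))
E
```

```text
(no output)
```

View pics/c1.png

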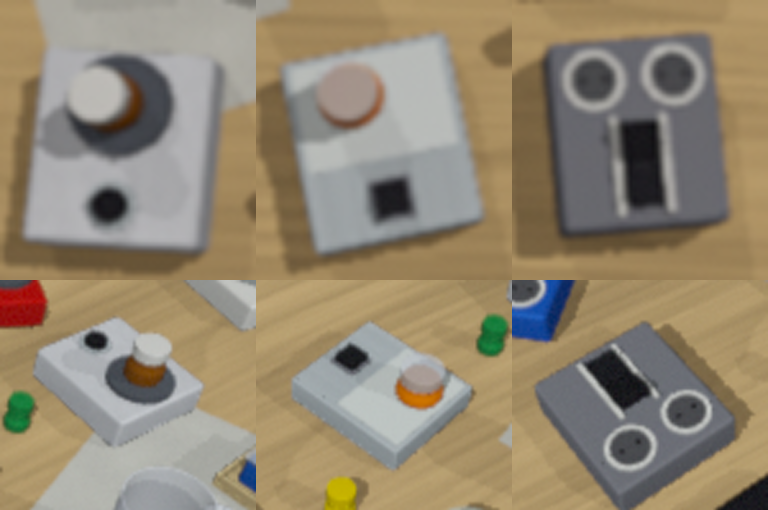

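```bash
python3 - <<'E'
from h import *
T=lambda x,y,ox,oy:((x)/4+ox-.4,y/4+oy-.4)
def S(x,y,ox,oy):return (x/2.56+ox-.3,(y-280)/2.56+oy-.3)
print('button',ray('top',T(107,205,154,165),.062),ray('scene',S(95,341,395,120),.062))
print('key',ray('top',T(391-256,199,250,175),.052),ray('scene',S(352-256,357,310,150),.052))
rn=[ray('top',T(645-512,207,342,162),.057),ray('top',T(640-512,122,342,162),.068)]
print('rock near/far',rn); 
ang=lambda a,b:np.degrees(np.arctan2((b-a)[1],(b-a)[0]))
print('yaw rock',ang(*rn),'box edges',ang(ray('top',T(568-512,232,342,162),.05),ray('top',T(550-512,50,342,162),.05)),ang(ray('top',T(728-512,215,342,162),.05),ray('top',T(710-512,38,342,162),.05)))
print('yaw sh',ang(ray('top',T(25,240,154,165),.05),ray('top',T(50,52,154,165),.05)),ang(ray('top',T(202,248,154,165),.05),ray('top',T(216,65,154,165),.05)))
print('yaw lb',ang(ray('top',T(320-256,250,250,175),.04),ray('top',T(285-256,68,250,175),.04)),ang(ray('top',T(482-256,215,250,175),.04),ray('top',T(444-256,38,250,175),.04)))
from scipy.spatial.transform import Rotation as Ro
print(Ro.from_rotvec(env.get_state()['ee_rot']).as_matrix().round(3))
E
```

```text
button [0.48269141 0.29627673 0.062     ] [0.49155043 0.29007449 0.062     ]
key [ 0.46582814 -0.03243006  0.052     ] [ 0.47513451 -0.03388156  0.052     ]
rock near/far [array([ 0.50994665, -0.32868684,  0.057     ]), array([ 0.57809696, -0.32221761,  0.068     ])]
yaw rock 5.422605053136962 box edges 6.506064911429838 5.882178231408508
yaw sh -2.8172965308234783 -0.5069209495501356
yaw lb 13.45970988423357 13.923343220959765
[[ 0.243  0.97  -0.   ]
 [ 0.97  -0.243 -0.   ]
 [-0.    -0.    -1.   ]]
```

apply_moves(moves=[[[0,0,70,-70.5,62.5,0,0],[0,0,70,-70.5,62.5,0,0],[0,0,70,-70.5,62.5,0,0],[0,0,70,-70.5,62.5,0,0],[0,0,70,-70.5,62.5,0,0],[0,0,70,-70.5,62.5,0,0],[0,0,70,-70.5,62.5,0,0],[0,0,70,-70.5,62.5,0,0],[0,0,70,-70.5,62.5,0,0],[0,0,70,-70.5,62.5,0,0],[0,0,70,-70.5,62.5,0,0],[0,0,70,-70.5,62.5,0,0]]])

```text
clock: 2.3
ee_pos: [0.4744, -0.1583, 0.213]
ee_rot: [3.137, 0.161, 0.001]
contact_force: [1.5, -0.5, -0.0]
grip_width: 0.004
```

apply_moves(moves=[[[0,0,0,7.1,17.7,3,0],[0,0,0,7.1,17.7,3,0],[0,0,0,7.1,17.7,3,0],[0,0,0,7.1,17.7,3,0],[0,0,0,7.1,17.7,3,0]]])

```text
clock: 2.92
ee_pos: [0.5625, -0.3245, 0.1828]
ee_rot: [-3.137, -0.162, 0.0]
contact_force: [0.2, 0.6, 0.2]
grip_width: 0.006
```

```bash
python3 - <<'E'
from h import *
s=env.get_state();print(s['ee_pos'],s['ee_rot'])
im=env.get_image('wrist')[:,:,::-1].copy()
for d in env.spot_point('rocker_far','wrist')[:3]: print(d,ray('wrist',d['location'],.064))
P=[[.563,-.327,.064],[.544,-.329,.057]]
for p in proj('wrist',P): cv2.circle(im,tuple(int(v) for v in p),3,(0,0,255),-1)
cv2.imwrite('pics/w1.png',im)
E
```

```text
[ 0.56251853 -0.32452682  0.18276816] [-3.13686858e+00 -1.62109681e-01  4.60126094e-04]
{'location': [62.6, 180.4], 'p': 0.89} [ 0.32154746 -0.34701806  0.064     ]
{'location': [321.1, 182.1], 'p': 0.72} [ 0.56486778 -0.32346606  0.064     ]
```

View pics/w1.png

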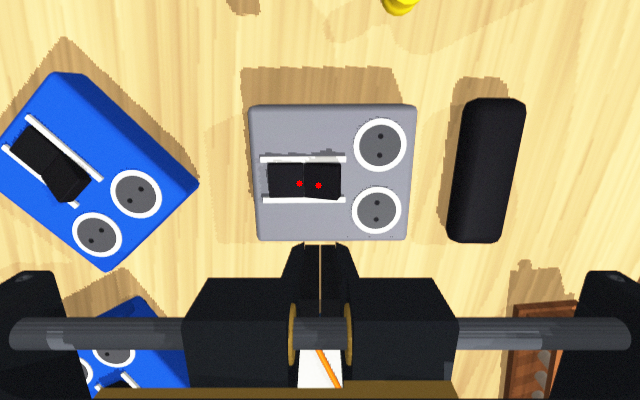

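The wrist view shows the grey box's rocker at columns 267–341, rows 161–198. Its far-half middle is at about (322,181), which is right below the TCP. Descending.

apply_moves(moves=[[[0,0,0,0.2,0,5,0],[0,0,0,0.2,0,10,0],[0,0,0,0.2,0,11.2,0],[0,0,0,0.2,0,11.5,0],[0,0,0,0.2,0,11.8,0],[0,0,0,0.2,0,12.1,0],[0,0,0,0.2,0,12.4,0],[0,0,0,0.2,0,12.5,0],[0,0,0,0.2,0,12.5,0]]])

```text
clock: 4.15
ee_pos: [0.5647, -0.3248, 0.0579]
ee_rot: [3.137, 0.162, 0.0]
contact_force: [0.5, 0.0, 0.4]
grip_width: 0.002
```

```bash
python3 - <<'E'
from h import *
save('wrist','w2.png')
s=env.get_state();print(s['ee_pos'],s['contact_force'],s['wrist_torque'])
E
```

```text
[ 0.56467505 -0.32475644  0.05798106] [-0.08197915 -0.1657339   0.16185493] [-0.08194006  0.08827484  0.05595519]
```

View pics/w2.png

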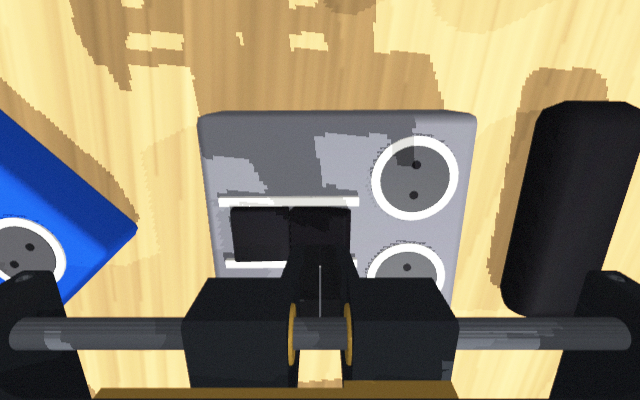

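apply_moves(moves=[[[0,0,0,0,0,0.1,0],[0,0,0,0,0,0.15,0],[0,0,0,0,0,0.2,0],[0,0,0,0,0,0.2,0]]])

```text
clock: 4.7
ee_pos: [0.5646, -0.3247, 0.0559]
ee_rot: [-3.137, -0.162, 0.0]
contact_force: [-0.1, 0.1, -0.5]
grip_width: 0.0
```

apply_moves(moves=[[[0,0,0,0,0,0.1,0],[0,0,0,0,0,0.1,0]]])

```text
clock: 4.95
ee_pos: [0.5646, -0.3247, 0.0548]
ee_rot: [-3.137, -0.162, 0.0]
contact_force: [0.1, 0.1, -0.3]
grip_width: 0.005
```

```bash
python3 - <<'E'
from h import *
save('wrist','w3.png');save('scene','s3.png',(210,190,340,300),6)
s=env.get_state();print(s['ee_pos'],s['contact_force'],s['wrist_torque'])
E
```

```text
[ 0.56462102 -0.32470881  0.05489492] [ 0.52622915 -0.14069862  0.36044167] [-0.07792045  0.05689928  0.00710711]
```

View pics/w3.png

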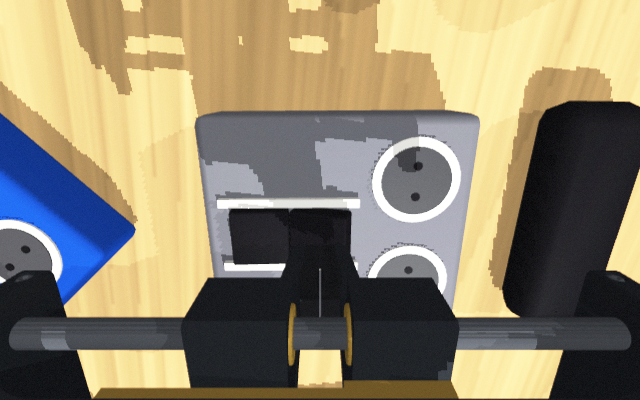

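View pics/s3.png

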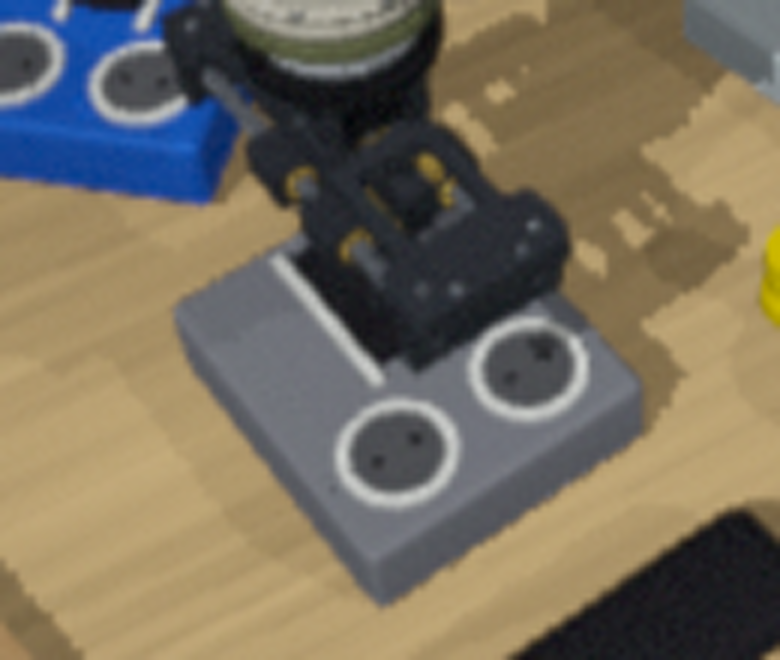

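```bash
python3 - <<'E'
from h import *
s=env.get_state();print(proj('wrist',[s['ee_pos']]),proj('scene',[s['ee_pos']]))
im=cv2.imread('pics/w3.png')[150:300,200:400]
im=(255*(im/255.)**.4).astype('uint8');cv2.imwrite('pics/w3c.png',cv2.resize(im,None,fx=4,fy=4,interpolation=2))
E
```

```text
[[318.28964975 237.33849901]] [[273.91544848 242.59307314]]
```

View pics/w3c.png

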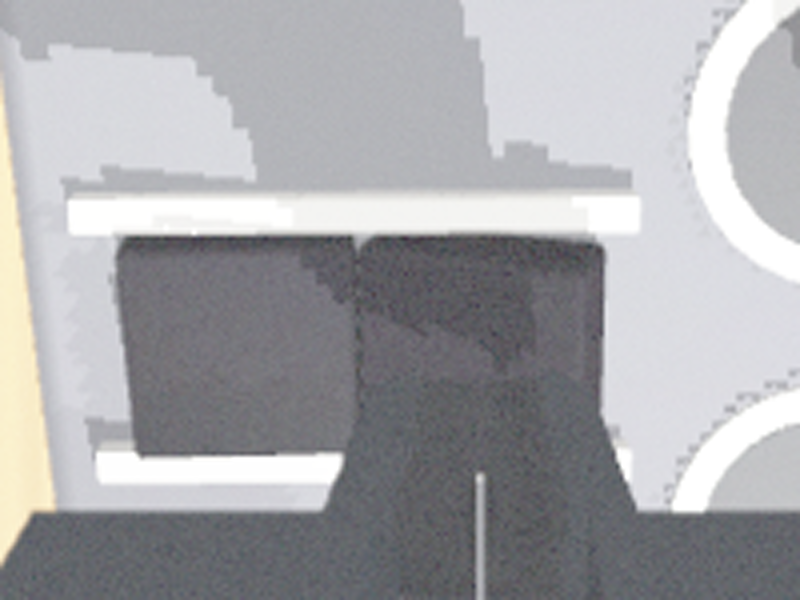

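apply_moves(moves=[[[0,0,0,0,0,0.1,0],[0,0,0,0,0,0.15,0],[0,0,0,0,0,0.15,0]]])

```text
clock: 5.42
ee_pos: [0.5646, -0.3247, 0.0534]
ee_rot: [-3.137, -0.162, 0.0]
contact_force: [0.8, -0.2, -0.1]
grip_width: 0.003
```

```bash
python3 - <<'E'
from h import *
im=env.get_image('wrist')[:,:,::-1][150:300,200:400]
w1=cv2.imread('pics/w1.png')[120:220,230:363+0]
g=lambda im,s:cv2.resize((255*(im/255.)**.4).astype('uint8'),None,fx=s,fy=s,interpolation=2)
cv2.imwrite('pics/w4c.png',g(im,4)); cv2.imwrite('pics/w1c.png',g(w1,5))
sc=env.get_image('scene')[:,:,::-1][215:265,240:310];s0=cv2.imread('pics/s0.png')[215:265,240:310]
cv2.imwrite('pics/s4c.png',g(np.vstack([s0,sc]),6))
s=env.get_state();print(s['ee_pos'],s['contact_force'],s['tau'])
E
```

```text
[ 0.56464191 -0.3247232   0.05340902] [ 0.86276298 -0.06286704 -0.07425211] [-2.41698748e-03 -5.57572532e+01 -2.31210226e+01  3.85075912e-02
  6.59231306e-02 -6.33355376e-05]
```

View pics/w4c.png

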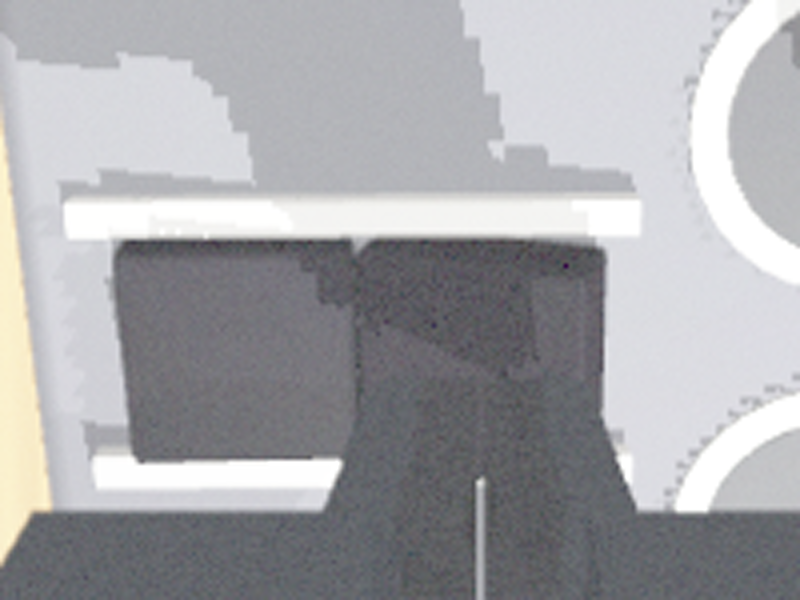

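View pics/w1c.png

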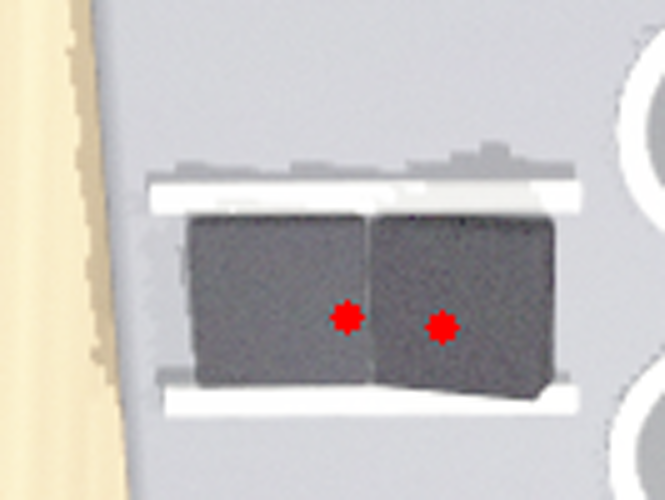

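View pics/s4c.png

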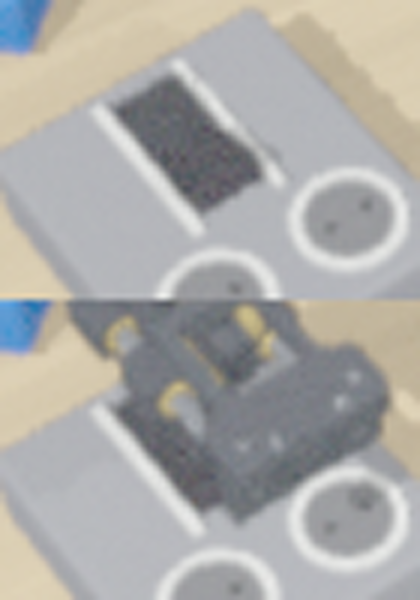

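```bash
python3 - <<'E'
from h import *
c=env.calibration('wrist');R=cv2.Rodrigues(np.array(c['rvec'],float))[0];print('cam',-R.T@np.array(c['tvec']).ravel(),'axis',R[2],np.array(c['K'])[0,0])
for z in (.05,.0534,.057,.06,.064): print(z,ray('wrist',(318,245),z))
# rocker model overlays: off vs on
p=np.array([.545,-.3262]);y=np.radians(6);ux=np.array([np.cos(y),np.sin(y)]);uy=np.array([-ux[1],ux[0]])
for nm,a in (('off',.0),('on',.36)):
  for s,L in (('near',-34),('far',34)):
    for w in (17,-17):
      xy=p+ux*L/1000+uy*w/1000
      h=.057+(.034*np.sin(.36-a) if s=='far' else .034*np.sin(a))
      q=proj('wrist',[[*xy,h]])[0];print(nm,s,w,((q-[200,150])*4).round())
E
```

```text
cam [ 0.55701535 -0.242873    0.22489934] axis [ 0.03243648 -0.31646262 -0.94805026] 319.03368521394145
0.05 [ 0.5651227  -0.33146511  0.05      ]
0.0534 [ 0.5649651 -0.3297429  0.0534   ]
0.057 [ 0.56479822 -0.32791938  0.057     ]
0.06 [ 0.56465916 -0.32639979  0.06      ]
0.064 [ 0.56447374 -0.32437366  0.064     ]
off near 17 [ 92. 248.]
off near -17 [114. 460.]
off far 17 [581. 279.]
off far -17 [575. 504.]
on near 17 [ 66. 281.]
on near -17 [ 91. 505.]
on far 17 [574. 247.]
on far -17 [569. 460.]
```

apply_moves(moves=[[[0,0,0,0,0,0.1,0],[0,0,0,0,0,0.2,0],[0,0,0,0,0,0.2,0]]])

```text
clock: 5.9
ee_pos: [0.5646, -0.3247, 0.0513]
ee_rot: [-3.137, -0.162, 0.0]
contact_force: [-0.5, 0.9, 0.0]
grip_width: 0.002
```

```bash
python3 - <<'E'
from h import *
im=env.get_image('wrist')[:,:,::-1][150:300,200:400]
g=lambda im,s:cv2.resize((255*(im/255.)**.4).astype('uint8'),None,fx=s,fy=s,interpolation=2)
cv2.imwrite('pics/w5c.png',g(im,4))
for i in range(4):
  s=env.get_state();env.get_image('scene');print(s['ee_pos'],s['contact_force'])
E
```

```text
[ 0.5646226  -0.3247246   0.05136282] [-0.22790751 -0.89874464  0.27925768]
[ 0.56463559 -0.32473951  0.05143356] [-0.54202071  0.24598085  0.2163544 ]
[ 0.5646387  -0.32471835  0.05142134] [-0.59702685  1.18302296 -0.5652911 ]
[ 0.56466525 -0.32473702  0.05146182] [-0.84978004  0.05394797  0.43712917]
```

View pics/w5c.png

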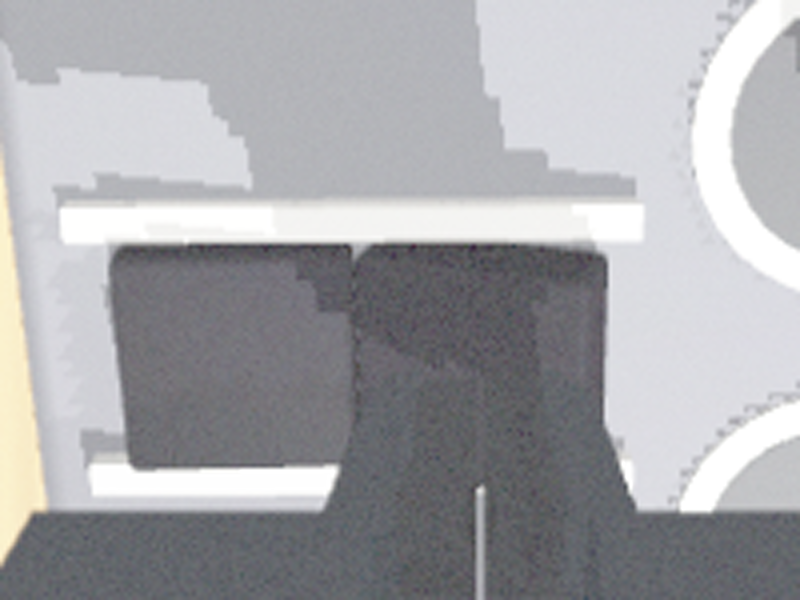

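```bash
python3 - <<'E'
from h import *
g=lambda im,s:cv2.resize((255*(im/255.)**.4).astype('uint8'),None,fx=s,fy=s,interpolation=2)
im=cv2.imread('pics/w1.png')[200:300,270:370]; cv2.imwrite('pics/w1t.png',g(im,6))
E
```

```text
(no output)
```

View pics/w1t.png

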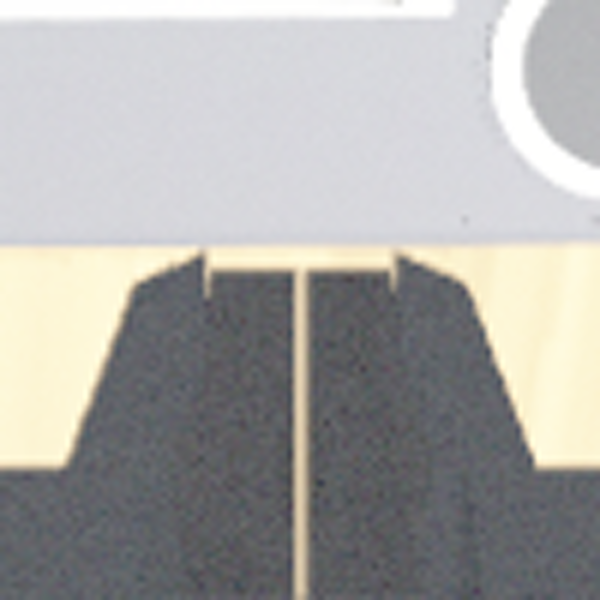

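The rocker still looks unpressed and no force has shown. The shut fingertips appear to end above the nominal TCP: tip row 243, against TCP projected at 237. I'll keep descending in small steps and watch the force.

apply_moves(moves=[[[0,0,0,0,0,0.15,0],[0,0,0,0,0,0.3,0],[0,0,0,0,0,0.4,0],[0,0,0,0,0,0.4,0]]])

```text
clock: 6.65
ee_pos: [0.5646, -0.3247, 0.0473]
ee_rot: [-3.137, -0.162, 0.0]
contact_force: [-0.8, 0.4, -0.4]
grip_width: 0.004
```

```bash
python3 - <<'E'
from h import *
im=env.get_image('wrist')[:,:,::-1][150:300,200:400]
g=lambda im,s:cv2.resize((255*(im/255.)**.4).astype('uint8'),None,fx=s,fy=s,interpolation=2)
cv2.imwrite('pics/w6c.png',g(im,4))
E
```

```text
(no output)
```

View pics/w6c.png

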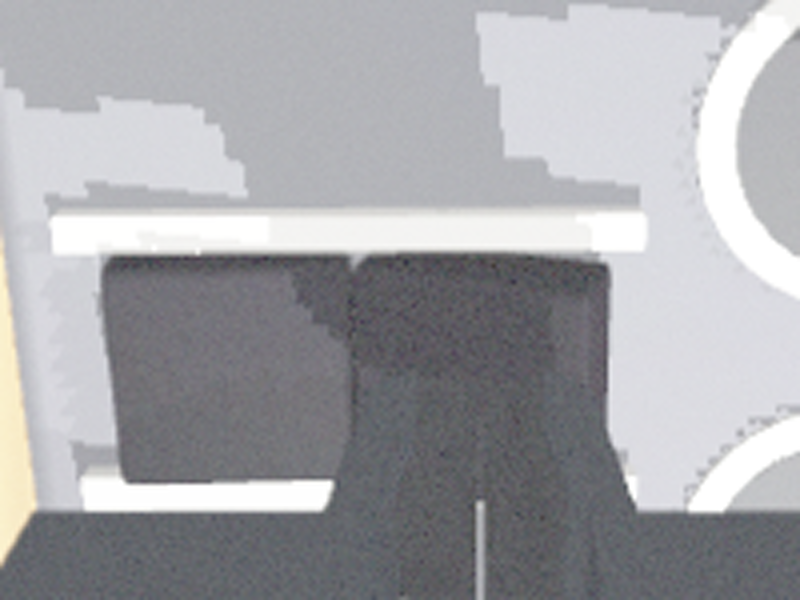

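apply_moves(moves=[[[0,0,0,0,0,0.15,0],[0,0,0,0,0,0.3,0],[0,0,0,0,0,0.4,0],[0,0,0,0,0,0.4,0]]])

```text
clock: 7.2
ee_pos: [0.5646, -0.3247, 0.0433]
ee_rot: [-3.137, -0.162, 0.0]
contact_force: [0.8, -0.5, 0.2]
grip_width: 0.005
```

```bash
python3 - <<'E'
from h import *
im=env.get_image('wrist')[:,:,::-1]
g=lambda im,s:cv2.resize((255*(im/255.)**.4).astype('uint8'),None,fx=s,fy=s,interpolation=2)
cv2.imwrite('pics/w7.png',g(im,1.25))
cv2.imwrite('pics/s7.png',g(env.get_image('scene')[:,:,::-1][180:290,220:340],6))
E
```

```text
(no output)
```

View pics/w7.png

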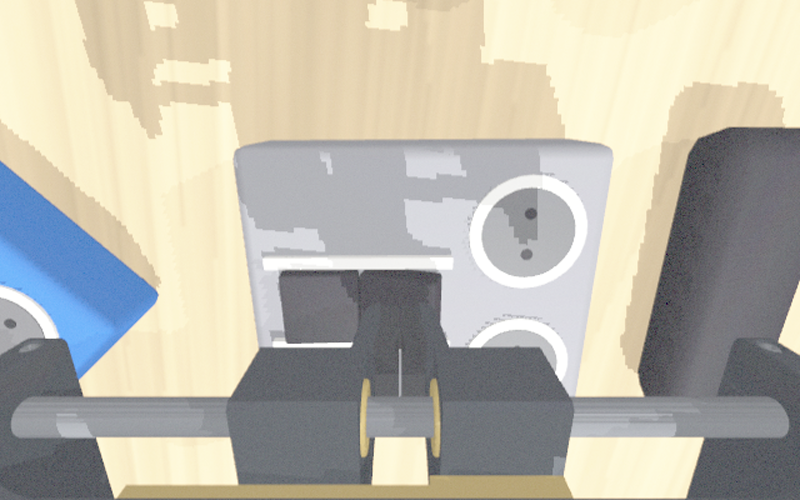

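View pics/s7.png

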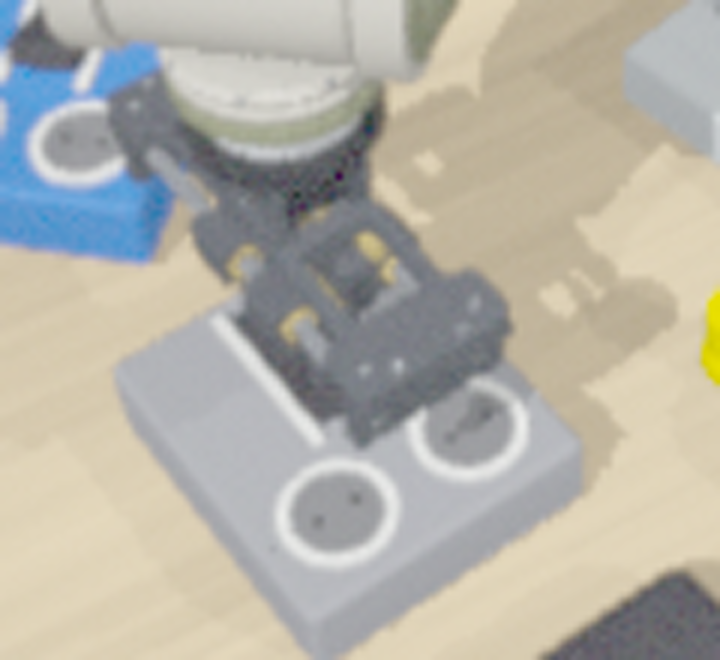

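apply_moves(moves=[[[0,0,0,0,0,0.15,0],[0,0,0,0,0,0.3,0],[0,0,0,0,0,0.4,0],[0,0,0,0,0,0.4,0]]])

```text
clock: 7.8
ee_pos: [0.5648, -0.3247, 0.0396]
ee_rot: [3.137, 0.162, 0.001]
contact_force: [0.5, 0.1, 2.2]
grip_width: 0.003
```

```bash
python3 - <<'E'
from h import *
im=env.get_image('wrist')[:,:,::-1][150:300,200:400]
g=lambda im,s:cv2.resize((255*(im/255.)**.4).astype('uint8'),None,fx=s,fy=s,interpolation=2)
cv2.imwrite('pics/w8c.png',g(im,4))
E
```

```text
(no output)
```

View pics/w8c.png

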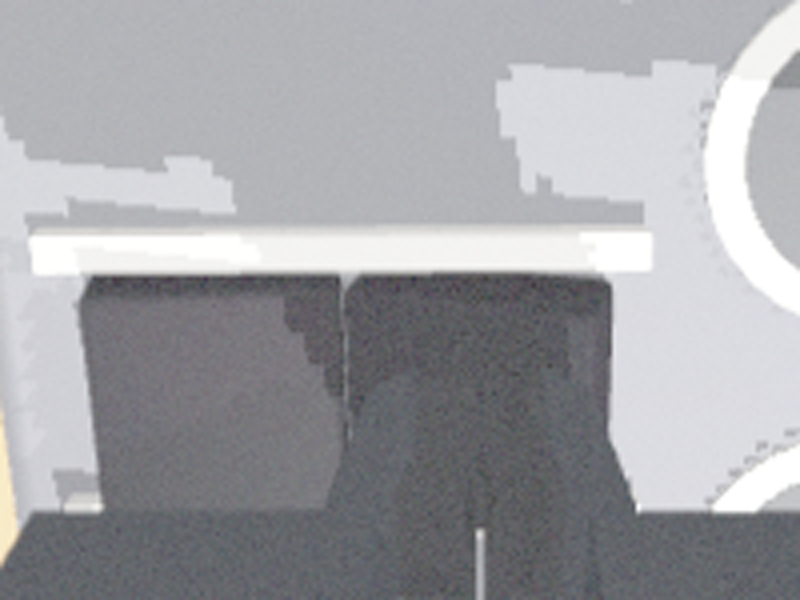

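Contact now: 2.2 N, and the near half has begun to rise. Shut fingertips evidently end about 27 mm above the reported TCP. Continuing down.

apply_moves(moves=[[[0,0,0,0,0,0.15,0],[0,0,0,0,0,0.3,0],[0,0,0,0,0,0.45,0],[0,0,0,0,0,0.6,0],[0,0,0,0,0,0.6,0]]])

```text
clock: 8.48
ee_pos: [0.5645, -0.3247, 0.0332]
ee_rot: [-3.137, -0.162, 0.001]
contact_force: [0.8, -0.7, 1.6]
grip_width: 0.009
```

```bash
python3 - <<'E'
from h import *
im=env.get_image('wrist')[:,:,::-1][150:300,200:400]
g=lambda im,s:cv2.resize((255*(im/255.)**.4).astype('uint8'),None,fx=s,fy=s,interpolation=2)
cv2.imwrite('pics/w9c.png',g(im,4))
E
```

```text
(no output)
```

View pics/w9c.png

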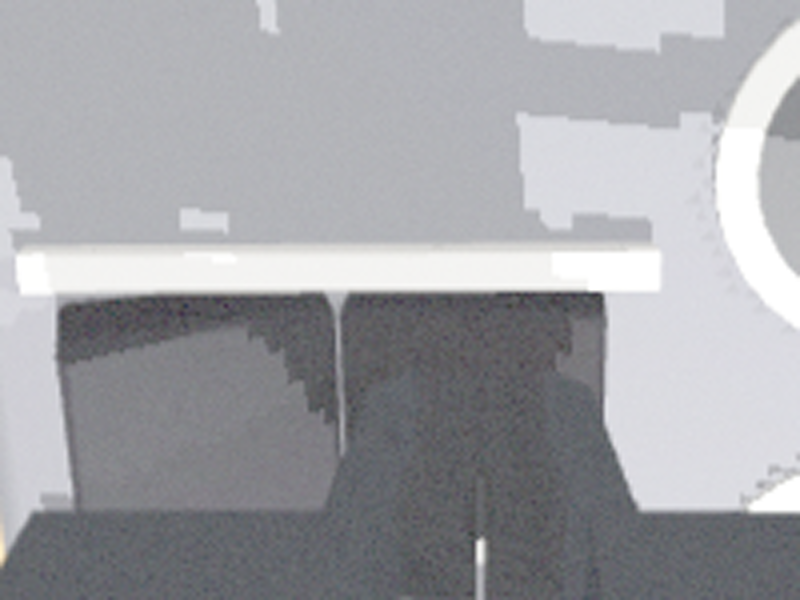

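Near half is up and the far half close to level. A little more, until the force rises.

apply_moves(moves=[[[0,0,0,0,0,0.1,0],[0,0,0,0,0,0.2,0],[0,0,0,0,0,0.2,0]]])

```text
clock: 8.9
ee_pos: [0.5645, -0.3247, 0.0316]
ee_rot: [-3.137, -0.162, 0.001]
contact_force: [-0.3, -0.2, 4.1]
grip_width: 0.005
```

apply_moves(moves=[[[0,0,0,0,0,0.1,0],[0,0,0,0,0,0.2,0],[0,0,0,0,0,0.2,0]]])

```text
clock: 9.28
ee_pos: [0.5646, -0.3248, 0.0314]
ee_rot: [3.137, 0.162, -0.0]
contact_force: [-6.2, 3.6, 18.1]
grip_width: 0.001
```

The tool has stopped (18 N at z 0.0314), so the rocker has bottomed. Lifting and checking.

apply_moves(moves=[[[0,0,0,0,0,-1,0],[0,0,0,0,0,-6,0],[0,0,0,0,0,-12,0],[0,0,0,0,0,-15.4,0],[0,0,0,0,0,-15.4,0]]])

```text
clock: 9.9
ee_pos: [0.5653, -0.3252, 0.1858]
ee_rot: [3.134, 0.162, 0.005]
contact_force: [0.1, -0.1, -0.7]
grip_width: 0.007
```

```bash
python3 - <<'E'
from h import *
im=env.get_image('wrist')[:,:,::-1]
s=env.get_state();print(s['ee_pos'],s['contact_force'])
g=lambda im,s:cv2.resize((255*(im/255.)**.4).astype('uint8'),None,fx=s,fy=s,interpolation=2)
w1=cv2.imread('pics/w1.png')
cv2.imwrite('pics/w10.png',np.hstack([g(w1[90:260,230:430],2),g(im[90:260,230:430],2)]))
E
```

```text
[ 0.56457695 -0.32473839  0.18342057] [-0.23343919  0.21518836 -0.25628319]
```

View pics/w10.png

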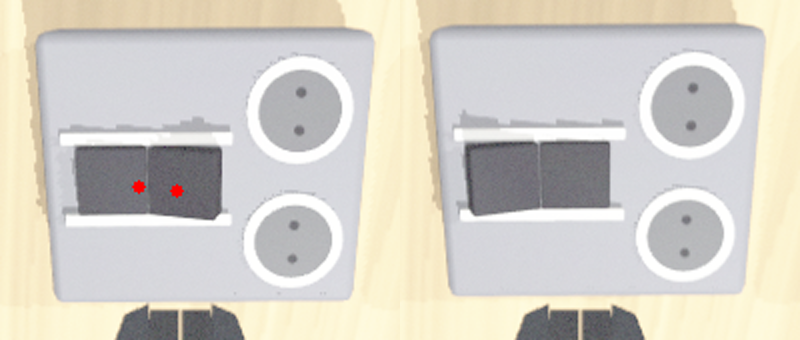

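The rocker is on (right panel: near half up, far half level) and the box has not shifted. Next is the shaker, with the jaws turned across it so the body stays clear of the jar.

apply_moves(moves=[[[0,0,-82,-1.2,-62,0,0],[0,0,-82,-1.2,-62,0,0],[0,0,-82,-1.2,-62,0,0],[0,0,-82,-1.2,-62,0,0],[0,0,-82,-1.2,-62,0,0],[0,0,-82,-1.2,-62,0,0],[0,0,-82,-1.2,-62,0,0],[0,0,-82,-1.2,-62,0,0],[0,0,-82,-1.2,-62,0,0],[0,0,-82,-1.2,-62,0,0],[0,0,-82,-1.2,-62,0,0],[0,0,-82,-1.2,-62,0,0]]])

```text
clock: 11.45
ee_pos: [0.4884, 0.29, 0.1819]
ee_rot: [-2.261, -2.18, 0.004]
contact_force: [0.0, -0.6, 0.6]
grip_width: 0.006
```

```bash
python3 - <<'E'
from h import *
im=env.get_image('wrist')[:,:,::-1].copy()
s=env.get_state();print(s['ee_pos'],s['ee_rot'])
for d in env.spot_point('button_top','wrist')[:3]: print(d,ray('wrist',d['location'],.062))
for d in env.spot_point('sample_jar','wrist')[:2]: print('jar',d,ray('wrist',d['location'],.058))
cv2.imwrite('pics/w11.png',im)
E
```

```text
[0.48872443 0.28953841 0.18238111] [-2.26224582 -2.17905793  0.00310579]
{'location': [325.4, 176.5], 'p': 0.76} [0.48366337 0.29425991 0.062     ]
{'location': [327.2, 253.0], 'p': 0.35} [0.56452161 0.29342643 0.062     ]
jar {'location': [331.3, 253.2], 'p': 0.81} [0.56742648 0.29773313 0.058     ]
jar {'location': [327.3, 203.4], 'p': 0.26} [0.51236574 0.29530211 0.058     ]
```

View pics/w11.png

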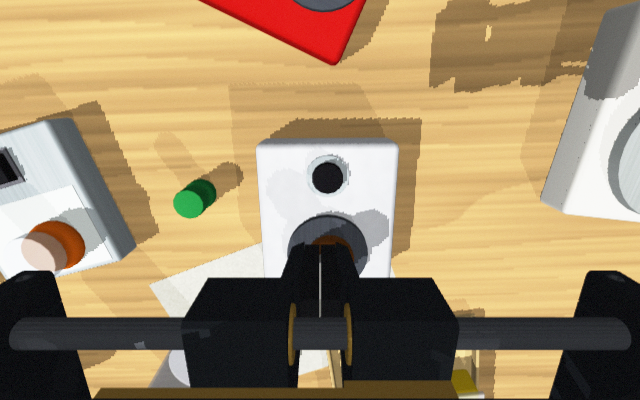

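Button at wrist pixel (328,177), so about (0.485, 0.296). The jar is about 60 mm beyond it, clear of the body.

apply_moves(moves=[[[0,0,0,0.6,-0.4,6,0],[0,0,0,0.6,-0.4,11,0],[0,0,0,0.6,-0.4,13.5,0],[0,0,0,0.6,-0.4,14,0],[0,0,0,0.6,-0.4,14,0]]])

```text
clock: 12.22
ee_pos: [0.4856, 0.2965, 0.0442]
ee_rot: [2.262, 2.179, 0.001]
contact_force: [-1.0, -0.0, -0.1]
grip_width: 0.005
```

```bash
python3 - <<'E'
from h import *
im=env.get_image('wrist')[:,:,::-1]
s=env.get_state();print(s['ee_pos'],s['contact_force'])
g=lambda im,s:cv2.resize((255*(im/255.)**.5).astype('uint8'),None,fx=s,fy=s,interpolation=2)
cv2.imwrite('pics/w12.png',g(im[130:330,200:440],3))
E
```

```text
[0.48584048 0.29678087 0.04468793] [ 0.26022012 -0.06208429 -0.23950073]
```

View pics/w12.png

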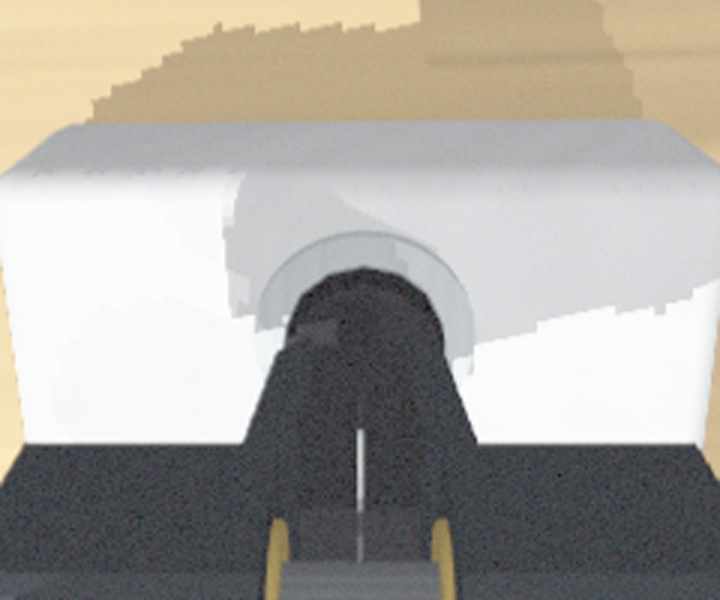

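apply_moves(moves=[[[0,0,0,0,0,0.6,0],[0,0,0,0,0,0.8,0],[0,0,0,0,0,1,0],[0,0,0,0,0,1.2,0],[0,0,0,0,0,1.4,0],[0,0,0,0,0,1.4,0]]])

```text
clock: 13.02
ee_pos: [0.485, 0.2969, 0.0292]
ee_rot: [-2.261, -2.181, -0.0]
contact_force: [-0.3, -0.2, 0.1]
grip_width: 0.007
```

apply_moves(moves=[[[0,0,0,0,0,0.1,0],[0,0,0,0,0,0.2,0],[0,0,0,0,0,0.2,0]]])

```text
clock: 13.4
ee_pos: [0.4851, 0.2969, 0.0285]
ee_rot: [2.261, 2.181, 0.0]
contact_force: [-4.0, -2.4, 12.2]
grip_width: 0.006
```

```bash
python3 - <<'E'
from h import *
im=env.get_image('wrist')[:,:,::-1]
s=env.get_state();print(s['ee_pos'],s['contact_force'])
g=lambda im,s:cv2.resize((255*(im/255.)**.5).astype('uint8'),None,fx=s,fy=s,interpolation=2)
cv2.imwrite('pics/w13.png',g(im[130:330,200:440],3))
E
```

```text
[0.48508303 0.2969537  0.02851777] [-5.43518131 -2.412924   12.73178258]
```

View pics/w13.png

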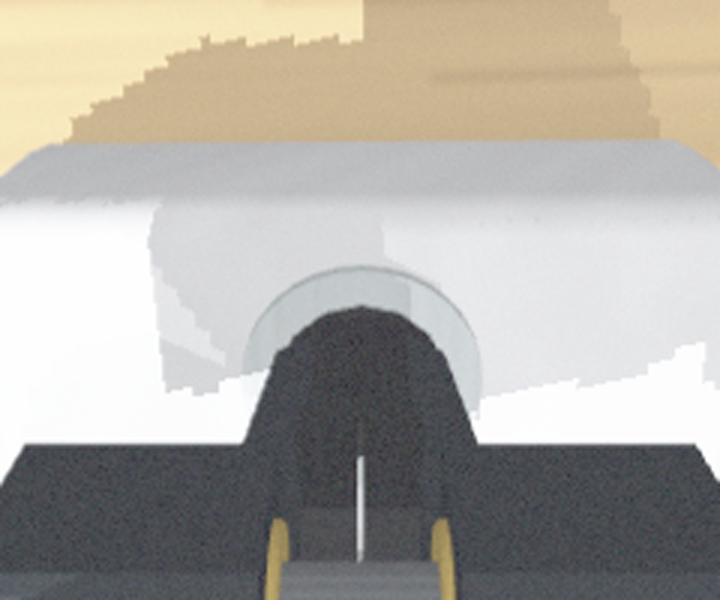

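Stopped at z 0.0285 with 12 N, the predicted full-in height. Lifting and checking.

apply_moves(moves=[[[0,0,0,0,0,-1,0],[0,0,0,0,0,-6,0],[0,0,0,0,0,-12,0],[0,0,0,0,0,-15.4,0],[0,0,0,0,0,-15.4,0]]])

```text
clock: 14.08
ee_pos: [0.4859, 0.2973, 0.1839]
ee_rot: [2.26, 2.179, 0.007]
contact_force: [-0.2, 0.1, -0.2]
grip_width: 0.003
```

```bash
python3 - <<'E'
from h import *
im=env.get_image('wrist')[:,:,::-1]
s=env.get_state();print(s['ee_pos'],s['contact_force'])
g=lambda im,s:cv2.resize((255*(im/255.)**.5).astype('uint8'),None,fx=s,fy=s,interpolation=2)
w1=cv2.imread('pics/w11.png')
cv2.imwrite('pics/w14.png',np.hstack([g(w1[120:290,230:430],2),g(im[120:290,230:430],2)]))
E
```

```text
[0.48506515 0.29699257 0.18177081] [-0.05785184 -0.92997827 -0.5566169 ]
```

View pics/w14.png

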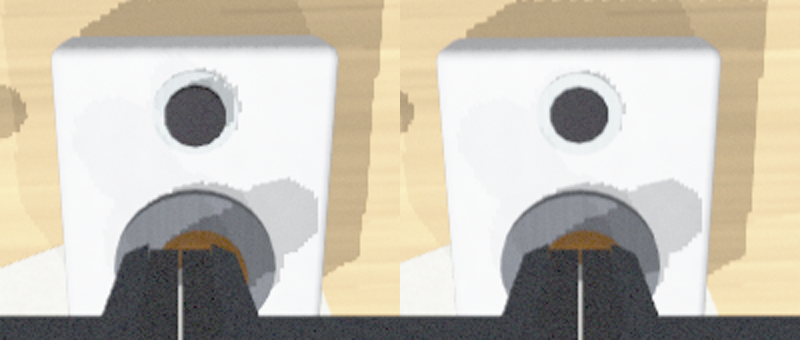

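Button is in: right panel, centred in its ring and its shadow is gone. Nothing else has moved. On to the light box.

apply_moves(moves=[[[0,0,-16,-32.9,-0.3,0,0],[0,0,-16,-32.9,-0.3,0,0],[0,0,-16,-32.9,-0.3,0,0],[0,0,-16,-32.9,-0.3,0,0],[0,0,-16,-32.9,-0.3,0,0],[0,0,-16,-32.9,-0.3,0,0],[0,0,-16,-32.9,-0.3,0,0],[0,0,-16,-32.9,-0.3,0,0]]])

```text
clock: 15.12
ee_pos: [0.4697, -0.0309, 0.1806]
ee_rot: [-1.934, -2.473, 0.001]
contact_force: [-0.2, 1.3, -0.1]
grip_width: 0.002
```

```bash
python3 - <<'E'
from h import *
im=env.get_image('wrist')[:,:,::-1].copy()
s=env.get_state();print(s['clock'],s['ee_pos'],s['ee_rot'],s['q'])
for d in env.spot_point('key_top','wrist')[:3]: print(d,ray('wrist',d['location'],.052))
for d in env.spot_point('tub','wrist')[:2]: print('tub',d,ray('wrist',d['location'],.04))
cv2.imwrite('pics/w15.png',im)
E
```

```text
15.175 [ 0.4698225  -0.03068151  0.18082495] [-1.93358854e+00 -2.47448085e+00  4.32119725e-04] [-3.14908145e-01  2.23820586e-01  1.70202644e+00  1.75204336e-04
  1.21700426e+00 -2.12995468e+00]
{'location': [315.5, 207.7], 'p': 0.59} [ 0.49912775 -0.02858578  0.052     ]
{'location': [318.6, 181.5], 'p': 0.55} [ 0.47192514 -0.03211412  0.052     ]
tub {'location': [333.0, 254.8], 'p': 0.76} [0.55252518 0.00396766 0.04      ]
```

View pics/w15.png

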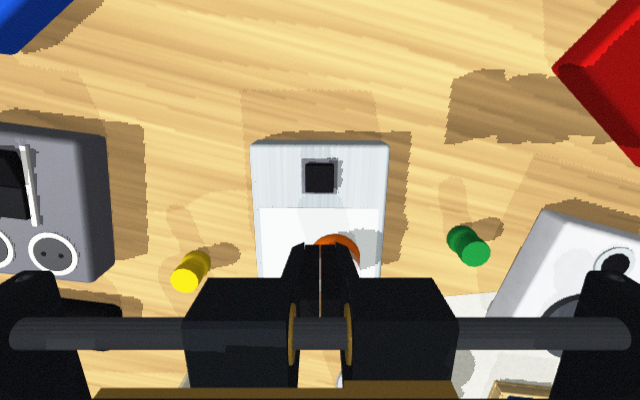

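Key at wrist pixel (320,177), so about (0.468, -0.030). The TCP is already over it. Descending.

apply_moves(moves=[[[0,0,0,0,-0.1,6,0],[0,0,0,0,-0.1,11,0],[0,0,0,0,-0.1,14.4,0],[0,0,0,0,-0.1,15,0],[0,0,0,0,-0.1,15.2,0],[0,0,0,0,-0.1,15.4,0],[0,0,0,0,-0.1,15.6,0],[0,0,0,0,-0.1,15.8,0],[0,0,0,0,-0.1,16,0],[0,0,0,0,-0.1,16,0]]])

```text
clock: 16.52
ee_pos: [0.4693, -0.0321, 0.0215]
ee_rot: [1.936, 2.474, 0.0]
contact_force: [1.3, -0.1, 2.3]
grip_width: 0.003
```

```bash
python3 - <<'E'
from h import *
im=env.get_image('wrist')[:,:,::-1]
s=env.get_state();print(s['ee_pos'],s['contact_force'])
g=lambda im,s:cv2.resize((255*(im/255.)**.5).astype('uint8'),None,fx=s,fy=s,interpolation=2)
cv2.imwrite('pics/w16.png',g(im[130:330,200:440],3))
E
```

```text
[ 0.46927072 -0.03214203  0.02148239] [1.63058219 0.35053665 1.43253559]
```

View pics/w16.png

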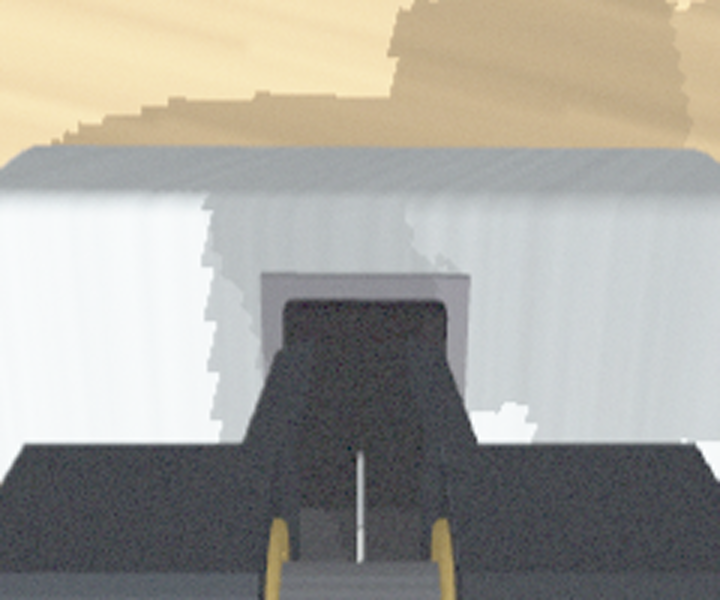

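apply_moves(moves=[[[0,0,0,0,0,0.1,0],[0,0,0,0,0,0.2,0],[0,0,0,0,0,0.3,0],[0,0,0,0,0,0.3,0]]])

```text
clock: 17.08
ee_pos: [0.4693, -0.0321, 0.0186]
ee_rot: [1.936, 2.474, 0.0]
contact_force: [0.5, -1.1, 5.2]
grip_width: 0.01
```

apply_moves(moves=[[[0,0,0,0,0,0.1,0],[0,0,0,0,0,0.1,0]]])

```text
clock: 17.32
ee_pos: [0.4693, -0.0322, 0.0185]
ee_rot: [1.935, 2.474, 0.0]
contact_force: [-2.9, -0.4, 16.7]
grip_width: 0.01
```

The key has bottomed (16.7 N at z 0.0185, predicted 0.0184). Lifting straight up and checking all three.

apply_moves(moves=[[[0,0,0,0,0,-1,0],[0,0,0,0,0,-6,0],[0,0,0,0,0,-12,0],[0,0,0,0,0,-16.2,0],[0,0,0,0,0,-16.2,0],[0,0,0,0,0,-16.2,0]]])

```text
clock: 18.08
ee_pos: [0.4683, -0.0318, 0.1783]
ee_rot: [-1.935, -2.472, 0.001]
contact_force: [-2.0, -0.7, -0.4]
grip_width: 0.005
```

```bash
python3 - <<'E'
from h import *
im=env.get_image('wrist')[:,:,::-1]
s=env.get_state();print(s['ee_pos'],s['contact_force'])
g=lambda im,s:cv2.resize((255*(im/255.)**.5).astype('uint8'),None,fx=s,fy=s,interpolation=2)
w1=cv2.imread('pics/w15.png')
cv2.imwrite('pics/w17.png',np.hstack([g(w1[120:290,220:420],2),g(im[120:290,220:420],2)]))
sc=env.get_image('scene')[:,:,::-1];s0=cv2.imread('pics/s0.png')
cv2.imwrite('pics/s17.png',np.vstack([cv2.resize(x[100:310,200:520],None,fx=1.4,fy=1.4) for x in (s0,sc)]))
E
```

```text
[ 0.46823981 -0.03178035  0.17798977] [0.0452894  0.43980491 0.13251224]
```

View pics/w17.png

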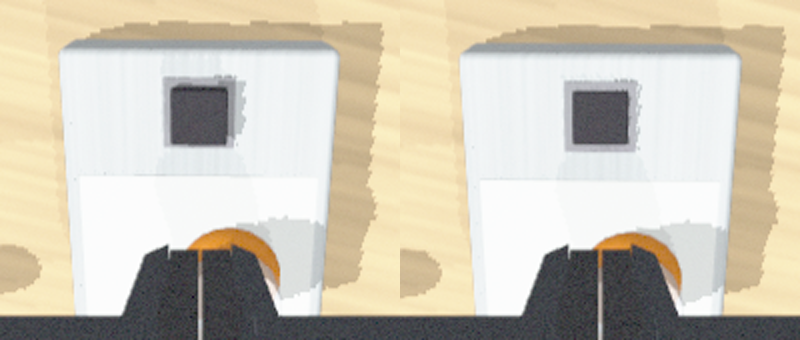

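View pics/s17.png

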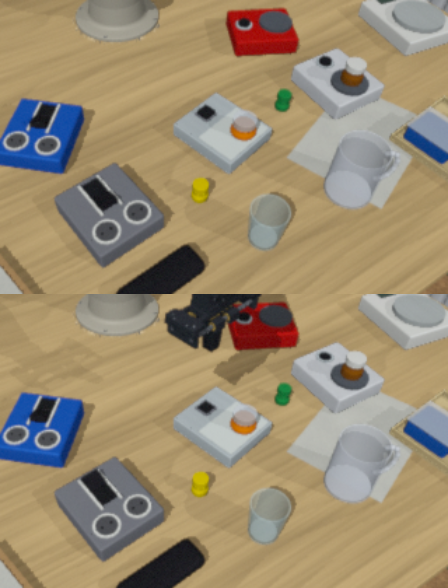

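The key is in, nothing has moved, and all three switches are down. Handing in.

```bash
python3 -c "
from bench import env
print(env.finish_job())"
```

```text
the job is handed in; nothing more can be done
None
```

I pressed all three switches in the order asked: the far half of the grey power box's rocker, the white shaker's round button, then the light box's square key. I took each one down until the tool stopped, with a clear rise in force (about 18, 12 and 17 N). I handed the job in shortly after 18 s on the clock, with the gripper raised and touching nothing.

- **Switches:** Wrist pictures taken after each press show the rocker's far half level with its near half up. The button and the key sit low and centred in their surrounds.
- **Surroundings:** In the before and after scene pictures, the units, pots, jar, tub, jug, tumbler, pen case and look-alikes are in the same places, as far as the pictures show.
- **Disagreement:** The shut fingertips turned out to end about 26 mm above the reported TCP, so the first press met no force at the height I expected. I went down slowly by force and picture there. For the other two I used that offset, and both stopped within 0.1 mm of the predicted height.

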